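# Free a tilting work plate and hold it at the index angle

## Robot

A 6-joint arm with a two-finger parallel gripper is mounted at the origin on a cart in front of the work surface, level with it; the furniture and walls round the work are solid. World frame = base frame: x ahead of the robot, y to its left, z up, the work surface at z = 0. Lengths are in mm, angles in rad, forces in N, time in s.
With the tool pointing down it reaches from about 300 to 775 mm from the base axis. Payload 14.6 kg.
Tool frame: the origin (TCP) lies between the finger pads; the fingertips stand manip.tip_reach ahead of it and the grasp point (between the pads) lies 5 mm behind it (manip.tip_reach is the distance from the TCP to the fingertips, in mm); z points along the fingers, y is the line along which they close (so a half turn about z gives the same grasp; the last joint's range is limited). The gripper opens to 94 mm and grips with 3 to 60 N. Pads are 16 mm wide; open, the fingers measure 119 mm over their backs; the gripper's body (75 mm by 177 mm) begins 78 mm behind the grasp point.
Start: joints at [1.218, 0.3, 1.521, -0, 1.321, -0.067], TCP at [155.056, 527.68, 187.946] pointing down, gripper open.
Joint ranges: [-3.03, 3.03], [-0.79, 2.21], [0.23, 2.52], [-1.04, 4.18], [0, 3.07], [-2.55, 2.55]. Speed limits (rad/s): [2.22, 2.22, 2.57, 3.14, 3.14, 3.14].

## Interface

Orientations are given as [roll, pitch, yaw] about the fixed x, y, z axes, in that order (R = Rz(yaw) Ry(pitch) Rx(roll)).
In Python, from cell import manip gives the robot as it stands. The module is installed in compiled form; this text tells all that it offers.
- The arm moves only by the shell command python3 -m creep 'ROWS' [FORCE]. ROWS is JSON, a list of rows, each a list of 3 entries, a list of its own where there are three numbers: the opening, from -1 (shut) to 1 (fully open), then the shift along the tool's x, y, z in cm, then the turn about the tool's z in units of 5 degrees (1.0 is 5 degrees). In form: [[grip, [tx, ty, tz], roll], ...]. A call has 1 to 12 rows; each row is the pose to reach, as a shift and turn from the pose commanded when the call began, along the tool's axes at that moment; what a row does not reach only later rows make up. A row lasts 1/10 s, in which the tool goes at most 50 mm and 8.59 degrees, less where a joint would pass 70% of its speed; a pose out of reach is approached as far as the arm can. A call with a gripper value outside its range is refused whole. The fingers move at their own pace and stop on an object; FORCE is the grip in N (left out, the last holds). Time passes only in rows, so rows that repeat a pose let the fingers close. It gives the time, the measured TCP pose, the force, the opening and the grip force at its end, in the units of the state.
- manip.read_state(): the state, without advancing time (a new reading comes with each control period).
- manip.camera(name): name is "scene" or "top" or "wrist"; returns the picture (400x640x3 uint8, red, green, blue); there is no depth.
- manip.camera_params(name): a dict with "fovy" (degrees; the focal length in pixels is half the picture's height over the tangent of half this angle, whatever the lens; pixels are square), "cx", "cy" (the principal point, pixels), "k1" (the pictures are not rectified: a ray, as slopes to the right and down, at radius r is drawn at 1 + k1 r^2 times it, then the intrinsics apply), "origin" and "attitude" of the camera in the world. Camera axes: x right, y down, z forward; pixel columns grow to the right and rows downward; lengths in mm; the calibration is good to about 2 mm. A picture is of the moment at which its call begins: read the wrist's pose just before it. camera_params takes no time and is no camera call; for the wrist camera it gives the pose at the moment of the call.
- manip.sign_off(): hands the job in; it is judged then, once.
The state is a dict: "clock": time; "joints": joint angles; "qd": joint speeds; "effort": joint torques, N m; "eef_pos": TCP position; "eef_rot": TCP orientation; "wrist_force": force on the tool from outside, world axes, zero at the start; "moment": the same for the moment, N m; "finger_gap": finger opening in mm; "finger_force": force on a finger pad.
Only numpy, scipy, OpenCV 4.12 (cv2) and the standard library are available. Lean on these libraries where they do the work, as an engineer would, in place of code of your own. Each camera call takes 0.05 s, during which the arm holds its last target. There are 200 camera calls.

## Task

Set up the tilting work plate: turn the clamp knob on its hold-down carriage a good quarter turn counter-clockwise (seen from above) to its stop, and slide the carriage all the way back so that its jaw is off the plate. Then take the plate by its round grip, raise it until it is in line with the index arm beside it, and hold it still there: the program finishes while the gripper is still holding the plate up, since it falls shut when let go. Do not shift the index arm, and leave the other things on the table where they are.

Things in the scene. Friction and masses are not known exactly. Their poses are not given: they have to be found in the camera images.
- base: Dark steel bed of the tilting table, fixed to the bench, 12 mm thick, 240 mm wide. Origin on the bench surface; x points away from the robot to the plate's hinge, y left, z up (turned about z by up to 0.25 rad). The bed reaches from x -190 to +80 mm. 'Base frame' below means this one.
- clamp_knob (a joint): Turn of the clamp knob, rad: near 0 = locked, 1.4 = free, at its stop; counter-clockwise from above is positive. At 0 a latch finger under the grip points right and stands before a fixed steel post that blocks the carriage; above about 1.2 it has swung away from the robot and passes the post. Stays where it is turned (friction 0.05 N m).
- knob_grip (a point): Centre of the knob's black bar grip, on its vertical axis; the knob rides on the carriage. Bar 42 mm long, 12 thick, z 92 to 119 mm; at knob 0 its length lies along the base's y (pinch along base x). Base frame at carriage 0: (-100, 50, 107) mm. The post beside it is 84 mm high: keep fingertips above 86 mm.
- carriage (a joint): Position of the hold-down carriage, m: 0 = its 22 mm wide jaw reaches about 10 mm over the plate's front edge and keeps it shut; it slides along the base's -x (towards the robot) to 0.030, its stop. Slides with 2 N of friction and stays where it is left; it can be pulled by the knob, with the same grasp that turned it.
- tilt_plate (a joint): Angle of the tilting plate, rad: 0 = level and closed, growing as its front edge rises (stop at 1.3). The plate is aluminium, 130 mm from hinge to front edge, 210 mm wide, 8 mm thick, about 0.3 to 0.65 kg. It falls shut when not held.
- plate_hinge (a point): Middle of the plate's hinge axis, at the plate's far edge: in the base frame (60, 0, 60) mm; the axis runs along the base's y.
- plate_grip (a point): Centre of the plate's round grip: black disc, axis along base y, 30 mm across, 14 thick (pinch along y), on a 10 mm stem before the plate's front edge, 165 mm from the hinge axis in the plate's mid-plane. Base frame, plate closed: (-105, -70, 60) mm. Fingers may stay upright while the disc turns between them. Has the plate's axes.
- index_arm (a joint): Angle of the index arm, rad, on the same hinge axis and counted like the plate's (0 = level); set somewhere between 0.5 and 0.95. The plate is in line with the arm when the two angles are equal. It moves stiffly if knocked.
- index_tip (a point): Tip of the index arm: a pointed steel bar 152 mm long from the hinge axis, 9 mm high, 4 mm thick, standing up to the left of the plate beside a thin dark arc, 134 mm to the left of the base's middle. Fixed to the arm, with the arm's axes.
- screw_tin: Bystander: round shallow pale see-through tin of screws, 58 mm wide, 22 mm high; origin at the middle of its underside. Leave it alone.
- chuck_key: Bystander: small steel T-shaped chuck key lying flat; origin at the middle of its underside. Leave it alone.
- caliper: Bystander: digital caliper lying flat, 210 mm long; origin at the middle of its underside. Leave it alone.
- parts_case: Bystander: flat clear-lidded case, 75x100x18 mm; origin at the middle of its underside. Leave it alone.
- dropper: Bystander: small dropper bottle, 71 mm high; origin at the middle of its underside. Leave it alone.
- wood_cube: Bystander: wooden block, 56x78x36 mm; origin at the middle of its underside. Leave it alone.
- primer_can: Bystander: white spray-paint style bottle with dark cap, 145 mm high; origin at the middle of its underside. Leave it alone.

How it is judged (in metres and radians):
On the way, in this order (a step that is already met when the one before it is completed fails the run):
1. the clamp knob is turned free (at least 1.25 rad) (value of joint clamp_knob above 1.25 rad), for 0.1 s.
2. the carriage is slid back, at least 25 of its 30 mm, with the plate still closed (value of joint carriage above 0.025 m and value of joint tilt_plate below 0.1 rad), for 0.1 s.
At the end, for the whole second after the job is handed in: The plate stands within 0.06 rad (3.4 degrees) of the index arm's angle and still (under 0.1 rad/s), carried by the fingers (more than 0.5 N between fingers and plate), with the carriage slid back at least 20 mm; all this through the last second, while the gripper still holds (angle between the x axis of plate_grip and the x axis of index_tip, either way round below 0.06 rad and velocity of joint tilt_plate between -0.1 and 0.1 rad/s and contact force between the fingers and tilt_plate above 0.5 N and value of joint carriage above 0.02 m); the arm keeps its last pose, push and grip.
It fails at once if the index arm is shifted (tip by more than 8 mm) (distance of index_tip from where it was at the start of the episode above 0.008 m).
It fails at once if another thing on the table is moved by more than 30 mm (distance of any of screw_tin, chuck_key, caliper, parts_case, dropper, wood_cube, primer_can from where it was at the start of the episode above 0.03 m).
It also fails if it takes over 53 s, if anything falls off the work surface, if the arm or the gripper's body presses on something with over 40 N, if the wrist force passes 120 N, or if a joint passes its speed limit or range.

## Working session

There is one attempt and no reset: what is moved stays moved. The work goes in short steps, Python scripts to look and compute and a shell command to move; the robot and the scene stay as the last step left them, time stands still between calls to the robot, and variables do not carry over. Pictures are saved under pics/ and viewed, at most 10 in all, crops included, and the job is handed in when it is done.

```bash
mkdir -p pics
python3 - <<'E'
from cell import manip
import cv2
print(manip.read_state(), manip.tip_reach)
for n in("scene","top"):
    im=manip.camera(n); cv2.imwrite(f"pics/{n}0.png",im[:,:,::-1]); print(n,manip.camera_params(n))
print(manip.camera_params("wrist"))
E
```

```text
{'clock': 0.0, 'joints': array([ 1.21840350e+00,  3.00487576e-01,  1.52159313e+00, -1.78041238e-05,
        1.32071215e+00, -6.66082078e-02]), 'qd': array([ 9.53215306e-04,  2.16905701e-04,  3.92183896e-04, -4.40655150e-04,
        6.58351130e-05,  4.08282997e-04]), 'effort': array([ 7.18983938e-04, -5.31808376e+01, -3.52740490e+01,  7.08535127e-02,
        2.45311571e-02, -8.36211211e-05]), 'eef_pos': array([154.96123217, 527.41323347, 187.3722146 ]), 'eef_rot': array([-3.14039397e+00, -6.26772512e-05,  2.85581241e+00]), 'wrist_force': array([-0.29671084,  0.66011203, -0.48465868]), 'moment': array([-0.02800178,  0.00421329,  0.01900254]), 'finger_force': 0.0, 'finger_gap': 93.73686789141382} 14.0
scene {'fovy': 42.132638822379505, 'cx': 307.5546686346203, 'cy': 198.13857883659406, 'k1': 0.007153900423244993, 'origin': array([-498.64468436, -579.68988346, 1577.0681132 ]), 'attitude': array([-2.46358611,  0.01211421, -1.07738571])}
top {'fovy': 51.09281456622045, 'cx': 325.3864554207367, 'cy': 207.46162810407682, 'k1': 0.013225639178358959, 'origin': array([ 492.9864337 ,  -20.21803589, 1267.53316944]), 'attitude': array([-3.08377663,  0.01771769, -1.55388351])}
{'fovy': 67.41047536624252, 'cx': 314.59767624404356, 'cy': 195.61653400489482, 'k1': -0.04493910939701726, 'origin': array([ 78.47782616, 549.30198882, 384.99528392]), 'attitude': array([2.86785582e+00, 8.63042733e-04, 1.28465261e+00])}
```

View pics/scene0.png

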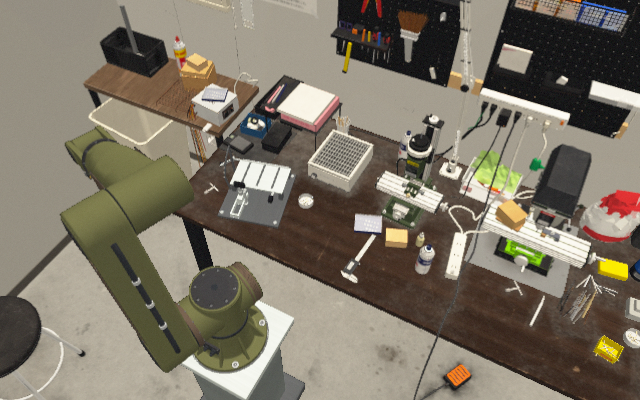

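View pics/top0.png

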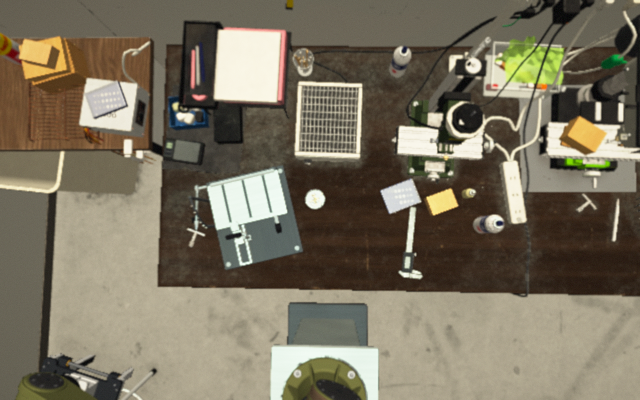

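The scene view shows the tilting table near (258,190). In the top view the bed spans (205–302, 168–270), with the knob near (240,232), the grip disc near (278,227) and the index arm near (197,205). I'll enlarge it.

```bash
cat > h.py <<'E'
import numpy as np, cv2
from cell import manip
from scipy.spatial.transform import Rotation as R
def cam(n,p=None):
    p=p or manip.camera_params(n); f=200/np.tan(np.radians(p["fovy"]/2))
    return p,f,R.from_euler('xyz',p["attitude"]).as_matrix()
def ray(uv,n,p=None):
    p,f,M=cam(n,p); d=np.array([(uv[0]-p["cx"])/f,(uv[1]-p["cy"])/f]); s=d.copy()
    for _ in range(20): s=d/(1+p["k1"]*(s@s))
    return np.array(p["origin"]),M@np.array([*s,1])
def atz(uv,z,n,p=None):
    o,d=ray(uv,n,p); return o+d*(z-o[2])/d[2]
def proj(X,n,p=None):
    p,f,M=cam(n,p); c=(np.atleast_2d(X)-p["origin"])@M; s=c[:,:2]/c[:,2:]
    s=s*(1+p["k1"]*(s**2).sum(1,keepdims=True)); return s*f+[p["cx"],p["cy"]]
E
python3 - <<'E'
import cv2
im=cv2.imread("pics/top0.png")[160:275,180:310]
cv2.imwrite("pics/topc.png",cv2.resize(im,None,fx=5,fy=5,interpolation=cv2.INTER_CUBIC))
from cell import manip
cv2.imwrite("pics/w0.png",manip.camera("wrist")[:,:,::-1])
E
```

```text
(no output)
```

View pics/topc.png

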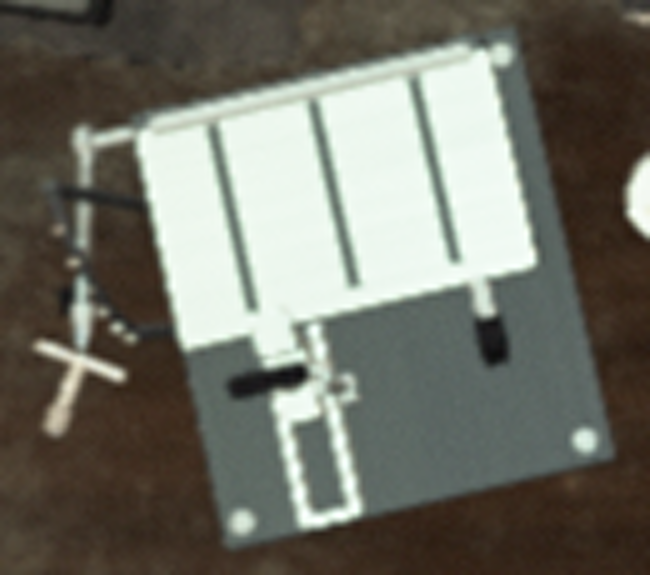

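View pics/w0.png

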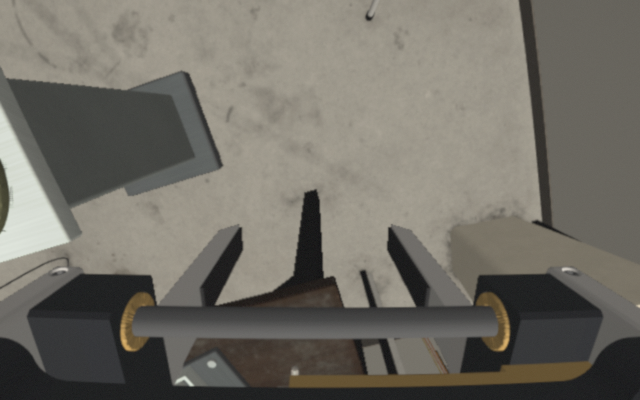

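```bash
cat >> h.py <<'E'
def b2w(X,q):
    c,s=np.cos(q[2]),np.sin(q[2]); X=np.atleast_2d(np.array(X,float))
    return X@np.array([[c,s,0],[-s,c,0],[0,0,1]])+[q[0],q[1],0]
def tip(a,y=134,L=152,h=0): return [60-L*np.cos(a)-h*np.sin(a)*-1*-1,y,60+L*np.sin(a)+h*np.cos(a)]
E
python3 - <<'E'
from h import *
from scipy.optimize import least_squares
B=[(-190,-120,12),(-190,120,12),(80,-120,12),(-70,105,64),(-70,-105,64),(-100,50,119),(-105,-70,72)]
P=np.array([(614,457),(228,549),(513,28),(187,350),(537,265),(267,381),(491,338)])/5+[180,160]
r=least_squares(lambda q:(proj(b2w(B,q),"top")-P).ravel(),[450,200,0.2])
q=r.x;print(q,r.fun.reshape(-1,2).round(1)); np.save("q.npy",q)
for a in(.5,.6,.7,.8,.9):print(a,((proj(b2w(tip(a),q),"top")-[180,160])*5).round(), proj(b2w(tip(a),q),"scene").round(1))
print(((proj(b2w([60,134,60],q),"top")-[180,160])*5).round())
print(b2w([(-100,50,107),(-105,-70,60)],q))
im=cv2.imread("pics/scene0.png")[145:235,205:305]
cv2.imwrite("pics/sc.png",cv2.resize(im,None,fx=6,fy=6,interpolation=cv2.INTER_CUBIC))
E
```

```text
[5.85925913e+02 2.30114469e+02 2.51736809e-01] [[ 0.7  0.3]
 [-0.2  0.6]
 [ 0.4 -1. ]
 [-0.6  0.1]
 [ 0.2  0.1]
 [-0.3 -0.2]
 [-0.   0.1]]
0.5 [[ 98. 368.]] [[219.4 170.4]]
0.6 [[ 87. 354.]] [[219.7 166.6]]
0.7 [[ 76. 337.]] [[220.  162.6]]
0.8 [[ 65. 318.]] [[220.6 158.6]]
0.9 [[ 54. 296.]] [[221.2 154.5]]
[[ 89. 145.]]
[[476.62346577 253.62989235 107.        ]
 [501.67142756 136.16670828  60.        ]]
```

View pics/sc.png

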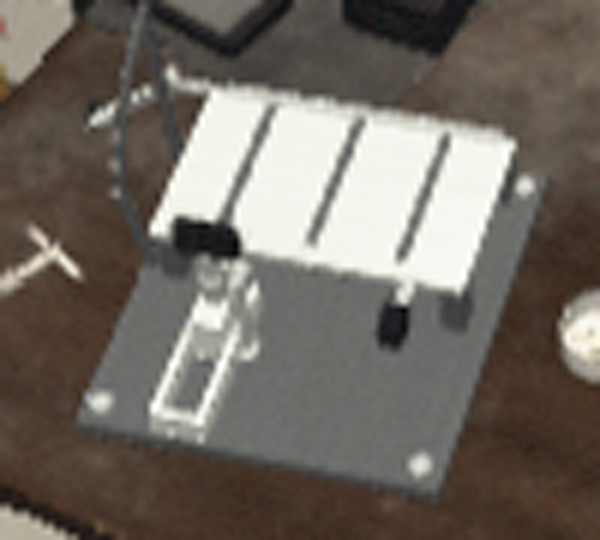

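The index arm tip is near scene px (220,165.3), and near (80,350) in the top crop. Both give an arm angle of about 0.63 rad. Next, hover over the knob.

```bash
cat >> h.py <<'E'
TH=lambda:np.load("q.npy")[2]
def go(Xb,yaw):  # target TCP in base frame (mm), world yaw -> tool cm, 5deg units
    s=manip.read_state(); q=np.load("q.npy"); M=R.from_euler('xyz',s["eef_rot"]).as_matrix()
    w=b2w(Xb,q)[0]; d=M.T@(w-s["eef_pos"])/10
    dy=(yaw-s["eef_rot"][2]+np.pi)%(2*np.pi)-np.pi
    print("cm",d.round(2),"roll",round(-np.degrees(dy)/5,2),"world",w.round(1),"now",s["eef_pos"].round(1),s["eef_rot"].round(3),"t",s["clock"])
E
python3 -c "
from h import *
go((-100,50,190),TH()+np.pi/2)"
```

```text
cm [-38.58 -17.21  -0.23] roll 11.84 world [476.6 253.6 190. ] now [155.  527.5 187.6] [-3.141 -0.     2.856] t 0.15
```

```bash
python3 -m creep '[[0.2,[0,0,-5],0],[0.2,[-4,-2,-5],1],[0.2,[-8,-4,-5],2],[0.2,[-12,-6,-5],3.5],[0.2,[-16,-7.5,-5],5],[0.2,[-20,-9,-5],6.5],[0.2,[-25,-11,-5],8],[0.2,[-30,-13.5,-5],9.5],[0.2,[-34,-15.2,-5],11],[0.2,[-38.6,-17.2,-4],11.84],[0.2,[-38.6,-17.2,-3],11.84],[0.2,[-38.6,-17.2,-3],11.84]]'
python3 - <<'E'
from h import *
go((-100,50,103),TH()+np.pi/2)
p=manip.camera_params("wrist"); cv2.imwrite("pics/w1.png",manip.camera("wrist")[:,:,::-1])
q=np.load("q.npy")
print(proj(b2w([(-100,50,119),(-100,29,119),(-100,71,119),(-105,-70,72)],q),"wrist",p).round(1))
E
```

```text
clock: 1.35
eef_pos: [476.8, 252.8, 216.1]
eef_rot: [-3.138, 0.0, 1.821]
wrist_force: [-0.5, 0.3, -0.3]
finger_gap: 56.3
finger_force: 0.0
cm [ 0.09  0.04 11.31] roll -0.02 world [476.6 253.6 103. ] now [476.8 252.8 216.1] [-3.138  0.     1.821] t 1.35
[[316.  190.7]
 [316.  210.4]
 [316.  170.4]
 [312.1 272.1]]
```

View pics/w1.png

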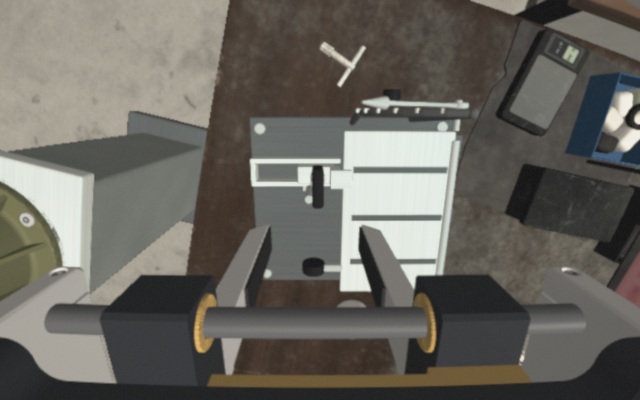

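The bar is at (318,187), ends about (318,167)–(318,208), within 3 mm of the prediction. The disc is at (313,267). The index arm runs from (365,103) to (465,106). Descend, grip and turn.

```bash
python3 -m creep '[[0.2,[0.25,0.1,4],0],[0.2,[0.25,0.1,7],0],[0.2,[0.25,0.1,9],0],[0.2,[0.25,0.1,11.2],0],[0.2,[0.25,0.1,11.2],0],[-1,[0.25,0.1,11.2],0],[-1,[0.25,0.1,11.2],0],[-1,[0.25,0.1,11.2],0],[-1,[0.25,0.1,11.2],0],[-1,[0.25,0.1,11.2],0],[-1,[0.25,0.1,11.2],0]]' 30
```

```text
clock: 2.5
eef_pos: [477.3, 256.5, 106.1]
eef_rot: [3.141, -0.0, 1.822]
wrist_force: [0.8, 0.8, -0.3]
finger_gap: 11.7
finger_force: 0.0
```

```bash
python3 -m creep '[[-1,[0,0,0],0],[-1,[0,0,0],0]]' 30; python3 -m creep '[[-1,[0,0,0],-1.5],[-1,[0,0,0],-3],[-1,[0,0,0],-4.5],[-1,[0,0,0],-6],[-1,[0,0,0],-7.5],[-1,[0,0,0],-9],[-1,[0,0,0],-10.5],[-1,[0,0,0],-12],[-1,[0,0,0],-13.5],[-1,[0,0,0],-15],[-1,[0,0,0],-16],[-1,[0,0,0],-16]]'; python3 -c "
from h import *
s=manip.read_state();print(s['moment'],s['wrist_force'])"
```

```text
clock: 2.7
eef_pos: [477.3, 256.5, 106.0]
eef_rot: [-3.142, 0.0, 1.823]
wrist_force: [1.1, 0.7, 0.3]
finger_gap: 0.8
finger_force: 0.0
clock: 3.9
eef_pos: [477.2, 256.5, 105.9]
eef_rot: [-3.142, -0.0, -3.063]
wrist_force: [0.3, -0.5, -0.2]
finger_gap: 0.1
finger_force: 0.0
[ 0.07893035 -0.01040825 -0.0467998 ] [ 0.31637368 -0.46076569 -0.20245362]
```

Run:
```python
from h import *
p=manip.camera_params("wrist"); im=manip.camera("wrist")[:,:,::-1].copy()
t=manip.camera("top")[160:275,180:310,::-1]
q=np.load("q.npy")
print(proj(b2w([(-100,50,119),(-105,-70,72)],q),"wrist",p).round(1),p["origin"])
s=cv2.resize(t,None,fx=3,fy=3)
c=np.zeros((345+0,790,3),np.uint8); c[:,:390]=s; c[:,390:]=cv2.resize(im[:276,160:480],(400,345)); cv2.imwrite("pics/m2.png",c)
```

```text
[[311.1 235. ]
 [169.8 229.8]] [397.74356649 249.71121419 303.46462543]
```

View pics/m2.png

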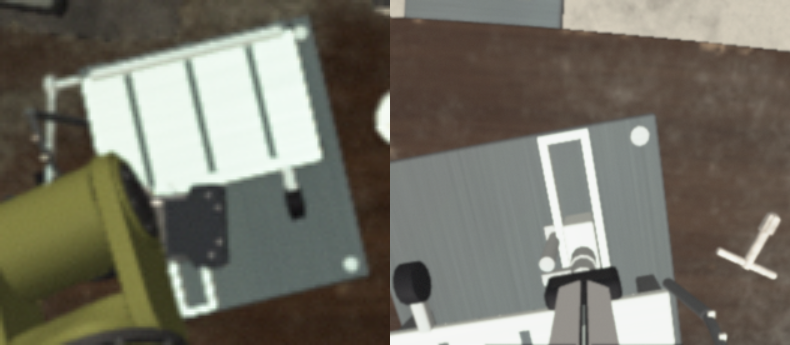

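Run:
```python
from h import *
s=manip.read_state(); p=manip.camera_params("wrist");M=R.from_euler('xyz',s["eef_rot"]).as_matrix()
print("tips,tcp,-50:",proj([s["eef_pos"]+M@np.array([0,0,z]) for z in(14,0,-50)],"wrist",p).round(1))
print("cam in tool",M.T@(p["origin"]-s["eef_pos"]), (M.T@R.from_euler('xyz',p["attitude"]).as_matrix()).round(3))
q=np.load("q.npy"); print(proj(b2w([(-100,y,z) for z in(92,119) for y in (29,71)],q),"wrist",p).round(1))
im=cv2.imread("pics/m2.png")
w=manip.camera("wrist")[190:290,250:380,::-1]; cv2.imwrite("pics/w3.png",cv2.resize(w,None,fx=5,fy=5,interpolation=cv2.INTER_CUBIC))
```

```text
tips,tcp,-50: [[315.2 221.7]
 [315.3 228.8]
 [315.5 263.2]]
cam in tool [  79.82362055   -0.50646175 -197.5389121 ] [[-0.    -0.963 -0.27 ]
 [ 1.    -0.     0.   ]
 [-0.    -0.27   0.963]]
[[284.1 225.3]
 [339.1 216. ]
 [280.2 240.1]
 [342.4 229.7]]
```

View pics/w3.png

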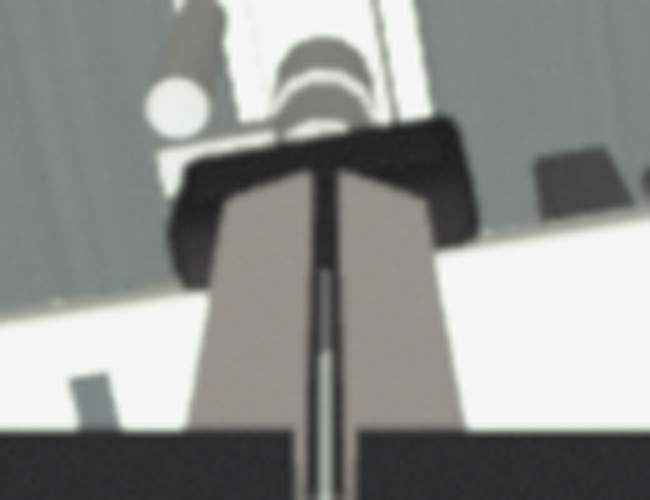

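Run:
```python
from h import *
q=np.load("q.npy")
print("scene pred knob bar centre, disc, plate corners FL FR, bed corners FR FL, hinge R")
B=[(-100,50,107),(-105,-70,60),(-70,105,64),(-70,-105,64),(-190,-120,12),(-190,120,12),(80,-120,12)]
print(((proj(b2w(B,q),"scene")-[205,145])*6).round())
s=manip.read_state();c,sn=np.cos(q[2]),np.sin(q[2]);d=s["eef_pos"][:2]-q[:2]
print("tcp in base",c*d[0]+sn*d[1],-sn*d[0]+c*d[1])
print("tcp,tip top/scene px",proj([s["eef_pos"]],"scene"))
im=manip.camera("scene")[145:235,205:305,::-1]; cv2.imwrite("pics/sc2.png",cv2.resize(im,None,fx=6,fy=6,interpolation=cv2.INTER_CUBIC))
# triangulate bar from top and scene
A=[];b=[]
for n,uv in(("top",(267/5+180,381/5+160)),("scene",(207/6+205,237/6+145))):
    o,v=ray(uv,n);v/=np.linalg.norm(v);P=np.eye(3)-np.outer(v,v);A.append(P);b.append(P@o)
print("bar tri",np.linalg.lstsq(np.vstack(A),np.hstack(b),rcond=None)[0])
```

```text
scene pred knob bar centre, disc, plate corners FL FR, bed corners FR FL, hinge R
[[206. 235.]
 [394. 323.]
 [147. 228.]
 [463. 287.]
 [438. 490.]
 [ 72. 419.]
 [548. 172.]]
tcp in base -98.67397105006107 52.642729564178794
tcp,tip top/scene px [[238.77064317 183.90108728]]
bar tri [476.44565709 254.69471198 104.69045997]
```

View pics/sc2.png

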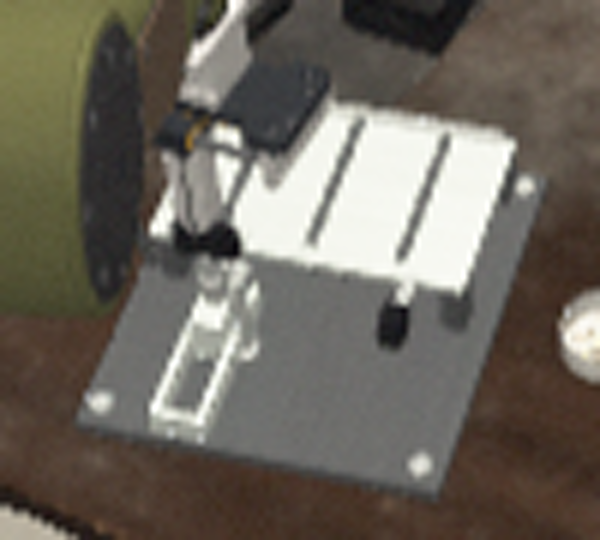

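The scene crop shows the bar at about (207,237) with the fingers on it, but the reported gap is 0 and the knob has not turned. I'll check the height by fitting the base pose, including z, from the first wrist picture.

Run:
```python
from h import *
from scipy.optimize import least_squares
im=cv2.imread("pics/w1.png")[90:300,240:480]; cv2.imwrite("pics/w1c.png",cv2.resize(im,None,fx=2.8,fy=2.8,interpolation=cv2.INTER_CUBIC))
M=R.from_euler('xyz',[-3.138,0,1.821]).as_matrix()
C=np.array([[0,-.963,-.27],[1,0,0],[0,-.27,.963]])
p=dict(manip.camera_params("wrist")); p["origin"]=np.array([476.8,252.8,216.1])+M@[79.82,-.5,-197.54]; p["attitude"]=R.from_matrix(M@C).as_euler('xyz')
B=[(-70,105,64),(-70,-105,64),(-190,120,12),(-100,50,119),(-105,-70,72)]
P=np.array([(343.5,131),(341,290),(250,118),(318,187),(313,267)])
f=lambda q:(proj(b2w(B,q)+[0,0,q[3]],"wrist",p)-P).ravel()
r=least_squares(f,[586,230,.25,0]);print(r.x,r.fun.reshape(-1,2).round(1))
```

```text
[ 5.88090777e+02  2.33498351e+02  2.54304935e-01 -7.89375846e+00] [[-0.1 -0.3]
 [-1.  -1.7]
 [-0.2 -0.7]
 [ 0.2  0.9]
 [ 1.1  1.4]]
```

View pics/w1c.png

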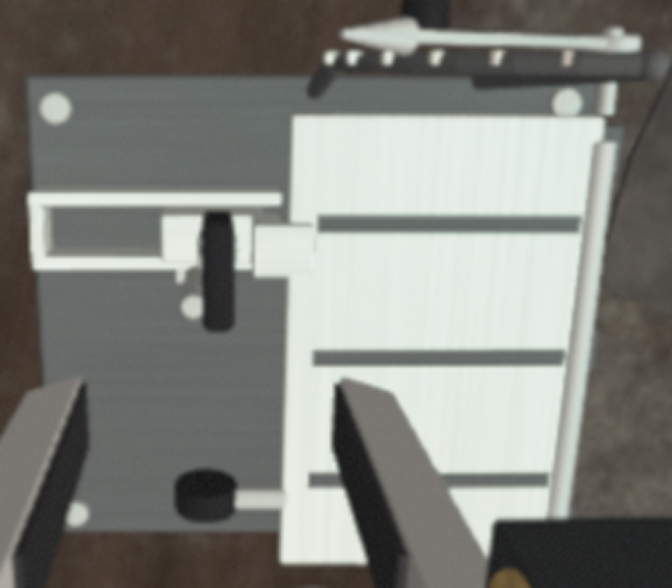

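The bar is where I predicted in x and y (w1c crop (218,271)). The fingers seem to have closed above it. Feel for contact by going down in small steps.

```bash
python3 -m creep '[[-1,[0,0,0.2],0],[-1,[0,0,0.2],0],[-1,[0,0,0.2],0]]' 30; python3 -m creep '[[-1,[0,0,0.2],0],[-1,[0,0,0.2],0],[-1,[0,0,0.2],0]]' 30
```

```text
clock: 4.4
eef_pos: [477.2, 256.5, 103.8]
eef_rot: [-3.142, -0.0, -3.065]
wrist_force: [0.6, 0.8, 0.7]
finger_gap: 0.7
finger_force: 0.0
clock: 4.7
eef_pos: [477.2, 256.5, 101.9]
eef_rot: [-3.142, -0.0, -3.064]
wrist_force: [0.2, -0.0, -0.1]
finger_gap: 0.7
finger_force: 0.0
```

```bash
python3 -m creep '[[-1,[0,0,-3],0],[-1,[0,0,-7],0],[0.2,[0,0,-11],0],[0.2,[0,0,-11.4],0],[0.2,[0,0,-11.4],0],[0.2,[0,0,-11.4],0]]' 30
python3 - <<'E'
from h import *
q=np.load("q.npy")
s=manip.read_state(); p=manip.camera_params("wrist"); im=manip.camera("wrist"); cv2.imwrite("pics/w4.png",im[:,:,::-1])
print(proj(b2w([(-100,50,119),(-100,29,119),(-100,71,119),(-105,-70,72)],q),"wrist",p).round(1))
print("tip L/R, px:",proj([s["eef_pos"]+R.from_euler('xyz',s["eef_rot"]).as_matrix()@np.array([0,y,14]) for y in(-28,28)],"wrist",p).round(1))
g=im.max(2)
n,l,st,c=cv2.connectedComponentsWithStats((g<45).astype(np.uint8))
for i in range(1,n):
    if 100<st[i,4]: print(st[i],c[i].round(1),cv2.minAreaRect(np.argwhere(l==i)[:,::-1].astype(np.float32)))
sub=g[170:250:2,270:370]
for r,row in zip(range(170,250,2),sub): print(r,''.join('#' if v<50 else '+' if v<110 else '.' for v in row))
E
```

```text
clock: 5.3
eef_pos: [476.8, 256.3, 214.5]
eef_rot: [-3.141, -0.002, -3.064]
wrist_force: [0.2, 1.5, 0.1]
finger_gap: 29.2
finger_force: 0.0
[[312.5 193. ]
 [292.2 196.5]
 [333.  189.5]
 [212.3 195.7]]
tip L/R, px: [[278.  221.7]
 [352.5 221.7]]
[209 183  17  21 187] [218.3 191.1] ((219.1172332763672, 191.40689086914062), (22.431812286376953, 13.975842475891113), 40.23635482788086)
[297 182  36  12 191] [314.4 187.6] ((314.31597900390625, 187.4879913330078), (5.366562843322754, 36.04541778564453), 79.69515228271484)
[279 234  12  70 292] [285.  268.8] ((284.8065185546875, 268.29541015625), (6.195339679718018, 69.3596420288086), 9.727578163146973)
[339 235  12  71 318] [344.3 269.8] ((344.70904541015625, 269.8065490722656), (70.22677612304688, 6.596103668212891), 80.90972137451172)
[ 160  276  100   52 2443] [213.3 295.9] ((210.57388305664062, 294.7713623046875), (94.16240692138672, 51.14198303222656), 9.7824068069458)
[ 370  276  100   49 2490] [415.3 295.5] ((418.8145751953125, 294.89068603515625), (47.912296295166016, 95.1960678100586), 82.3595962524414)
[    0   338   640    62 118
[... 4032 characters left out ...]
......................................+##+............................
238 .................++##+..............................................+##++...........................
240 .................+###+..............................................+###+...........................
242 ................++###+.............................................++###++..........................
244 ................+####+.............................................++####+..........................
246 ...............++####+.............................................+#####++.........................
248 ...............++####+.............................................+######+.........................
```

```bash
python3 -m creep '[[-1,[0,0,4],0],[-1,[0,0,8],0],[-1,[0,0,11],0],[-1,[0,0,11.5],0],[-1,[0,0,11.5],0],[-1,[0,0,11.5],0],[-1,[0,0,11.5],0]]' 10; for i in 1; do python3 -m creep '[[-1,[0,0,0.2],0],[-1,[0,0,0.4],0],[-1,[0,0,0.4],0]]'; done
```

```text
clock: 6.05
eef_pos: [478.0, 256.8, 101.6]
eef_rot: [3.141, 0.002, -3.064]
wrist_force: [0.1, 0.6, 12.4]
finger_gap: 0.5
finger_force: 6.5
clock: 6.35
eef_pos: [479.1, 257.3, 100.9]
eef_rot: [3.139, 0.006, -3.064]
wrist_force: [-8.5, -4.4, 44.9]
finger_gap: 0.8
finger_force: 22.2
```

```bash
python3 -m creep '[[-1,[0,0,0.2],0],[-1,[0,0,0.4],0],[-1,[0,0,0.4],0]]'; python3 -c "
from h import *
s=manip.read_state();print(s['wrist_force'],s['eef_pos'])"
```

```text
clock: 6.65
eef_pos: [480.3, 257.9, 100.2]
eef_rot: [3.138, 0.01, -3.064]
wrist_force: [-18.0, -8.6, 76.2]
finger_gap: 0.5
finger_force: 37.9
[-17.97729126  -8.60473518  76.20045701] [480.28074579 257.87918117 100.23195072]
```

Contact comes at TCP z≈102, on the bar top (z 119). So the fingertips are really about 17 mm behind the TCP, not 14 ahead of it, which matches the pad scale in the wrist image. Back off and regrip lower.

```bash
python3 -m creep '[[-1,[0,0,-2],0],[0.2,[0,0,-5],1.5],[0.2,[0,0,-5],3],[0.2,[0,0,-5],4.6],[0.2,[0,0,-5],6.2],[0.2,[0,0,-5],7.8],[0.2,[0,0,-5],9.4],[0.2,[0,0,-5],11],[0.2,[0,0,-5],12.6],[0.2,[0,0,-5],14.2],[0.2,[0,0,-5],16],[0.2,[0,0,-5],16]]' 30; python3 -c "
from h import *
go((-99.5,52,83),TH()+np.pi/2)"
```

```text
clock: 7.85
eef_pos: [476.8, 256.3, 141.8]
eef_rot: [-3.14, 0.0, 1.82]
wrist_force: [0.6, -0.3, -0.2]
finger_gap: 56.2
finger_force: 0.0
cm [-0.05 -0.02  5.88] roll -0.03 world [476.6 255.7  83. ] now [476.8 256.3 141.8] [-3.14  0.    1.82] t 7.85
```

```bash
python3 -m creep '[[0.2,[0,0,3],0],[0.2,[0,0,4.5],0],[0.2,[0,0,5.6],0],[0.2,[0,0,5.9],0],[-1,[0,0,5.9],0],[-1,[0,0,5.9],0],[-1,[0,0,5.9],0],[-1,[0,0,5.9],0],[-1,[0,0,5.9],0],[-1,[0,0,5.9],0],[-1,[0,0,5.9],0],[-1,[0,0,5.9],0]]' 30
```

```text
clock: 9.05
eef_pos: [477.4, 256.6, 84.1]
eef_rot: [3.141, -0.0, 1.823]
wrist_force: [0.8, -1.2, 1.2]
finger_gap: 11.6
finger_force: 30.0
```

Gripped at 11.6 mm with 30 N. Now turn it.

```bash
python3 -m creep '[[-1,[0,0,0],-1.5],[-1,[0,0,0],-3],[-1,[0,0,0],-4.5],[-1,[0,0,0],-6],[-1,[0,0,0],-7.5],[-1,[0,0,0],-9],[-1,[0,0,0],-10.5],[-1,[0,0,0],-12],[-1,[0,0,0],-13.5],[-1,[0,0,0],-14.8],[-1,[0,0,0],-15.8],[-1,[0,0,0],-15.8]]'; python3 -c "
from h import *
s=manip.read_state();print(s['moment'],s['wrist_force'])"
```

```text
clock: 10.25
eef_pos: [477.2, 256.2, 84.1]
eef_rot: [-3.141, -0.0, -3.08]
wrist_force: [-1.8, -2.9, 3.2]
finger_gap: 11.4
finger_force: 30.0
[-0.6724818   0.26489405  0.03287744] [-1.81363972 -2.91685798  3.23708887]
```

```bash
python3 -m creep '[[-1,[0,0,0],-0.5],[-1,[0,0,0],-0.8],[-1,[0,0,0],-0.8]]'; python3 -c "
from h import *
s=manip.read_state();print(s['moment'],s['wrist_force'])
go((-129.5,52,84.1),0)
M=R.from_euler('xyz',s['eef_rot']).as_matrix();print('base -x*32 in tool cm',M.T@(b2w([-3.2,0,0],[0,0,TH()])[0]))"
```

```text
clock: 10.55
eef_pos: [477.3, 256.3, 84.1]
eef_rot: [-3.141, 0.0, -3.014]
wrist_force: [-2.1, -3.8, 5.4]
finger_gap: 12.2
finger_force: 30.7
[-0.71726094  0.19681777 -0.54663999] [-2.14606394 -3.75107481  5.35320585]
cm [ 3.06 -0.42  0.  ] roll -34.53 world [447.6 248.2  84.1] now [477.3 256.3  84.1] [-3.141  0.    -3.014] t 10.55
base -x*32 in tool cm [ 3.17549733e+00 -3.95242583e-01 -1.83734934e-04]
```

At the stop (moment jumped to 0.55 N m). Slide the carriage back.

```bash
python3 -m creep '[[-1,[0.4,-0.05,0],0.3],[-1,[0.8,-0.1,0],0.3],[-1,[1.2,-0.15,0],0.3],[-1,[1.6,-0.2,0],0.3],[-1,[2.0,-0.25,0],0.3],[-1,[2.4,-0.3,0],0.3],[-1,[2.8,-0.35,0],0.3],[-1,[3.1,-0.39,0],0.3],[-1,[3.15,-0.39,0],0.3],[-1,[3.15,-0.39,0],0.3]]'; python3 -c "
from h import *
s=manip.read_state();print(s['moment'],s['wrist_force'])"
```

```text
clock: 11.55
eef_pos: [447.8, 248.9, 84.2]
eef_rot: [3.141, 0.004, -3.038]
wrist_force: [13.5, -0.7, -1.7]
finger_gap: 11.8
finger_force: 30.2
[-0.17076584 -2.71526416 -0.37421061] [13.45021236 -0.69391759 -1.73621527]
```

Slid about 30 mm to the stop. Release, lift and head for the disc.

```bash
python3 -m creep '[[0.1,[0,0,0],0],[0.1,[0,0,0],0],[0.1,[0,0,0],0],[0.1,[0,0,0],0],[0.1,[0,0,-4],0],[0.1,[0,0,-7],0],[0.1,[0,0,-7],0],[0.1,[0,0,-7],0]]'
python3 - <<'E'
from h import *
go((-104,-67,26),TH()+np.pi)
E
```

```text
clock: 12.35
eef_pos: [446.4, 248.6, 153.9]
eef_rot: [3.141, 0.0, -3.038]
wrist_force: [-1.6, 0.8, -1.2]
finger_gap: 51.9
finger_force: 0.0
cm [ -4.39 -11.45  12.79] roll -1.7 world [501.9 139.3  26. ] now [446.4 248.6 153.9] [ 3.141  0.    -3.038] t 12.35
```

```bash
python3 -m creep '[[0.1,[-1.2,-3.5,0],-0.5],[0.1,[-2.5,-7,0],-1],[0.1,[-3.6,-10,0],-1.7],[0.1,[-4.4,-11.5,0],-1.7],[0.1,[-4.4,-11.5,0],-1.7],[0.1,[-4.4,-11.5,0],-1.7]]'
python3 - <<'E'
from h import *
q=np.load("q.npy"); p=manip.camera_params("wrist"); im=manip.camera("wrist"); cv2.imwrite("pics/w5.png",im[:,:,::-1]); g=im.max(2)
th=np.linspace(0,2*np.pi,60)
pts=np.vstack([b2w([(-105+15*np.cos(t),-70+y,60+15*np.sin(t)) for t in th],q) for y in(-7,7)])
P=proj(pts,"wrist",p);print("pred box",P.min(0).round(1),P.max(0).round(1))
for r in range(150,260,3): print(r,''.join('#' if v<50 else '+' if v<100 else '.' for v in g[r,260:370]))
go((-104,-67,26),TH()+np.pi)
E
```

```text
clock: 12.95
eef_pos: [501.5, 138.8, 152.8]
eef_rot: [3.141, -0.002, -2.891]
wrist_force: [-0.2, 0.7, 0.2]
finger_gap: 52.2
finger_force: 0.0
pred box [304.8 178.7] [319.5 208.6]
150 ++++++++++++..................................................................................................
153 ++++++++++++..................................................................................................
156 ++++++++++++..................................................................................................
159 ++++++++++++..................................................................................................
162 ++++++++++++..................................................................................................
165 ++++++++++++..................................................................................................
168 ++++++++++++..................................................................................................
171 ++++++++++++..................................................................................................
1
[... 2757 characters left out ...]
.
246 ....++#########+................................................................................########+.....
249 ...++##########+...............................................................................+#########+....
252 ..++##########++................................................................................+#########++..
255 .++###########++.................................................................................+#########++.
258 ++###########+++..................................................................................+#########++
cm [-0.06 -0.   12.71] roll 0.0 world [501.9 139.3  26. ] now [501.5 139.2 153.1] [ 3.141e+00 -1.000e-03 -2.890e+00] t 13.0
```

The disc is centred between the fingers, within 1–2 mm. Descend and grip.

```bash
python3 -m creep '[[0.1,[0,0,4],0],[0.1,[0,0,8],0],[0.1,[0,0,10.5],0],[0.1,[0,0,12],0],[0.1,[0,0,12.7],0],[0.1,[0,0,12.7],0],[-1,[0,0,12.7],0],[-1,[0,0,12.7],0],[-1,[0,0,12.7],0],[-1,[0,0,12.7],0],[-1,[0,0,12.7],0],[-1,[0,0,12.7],0]]' 30; python3 -m creep '[[-1,[0,0,0],0],[-1,[0,0,0],0]]';python3 - <<'E'
from h import *
s=manip.read_state();M=R.from_euler('xyz',s["eef_rot"]).as_matrix();q=np.load("q.npy")
for a in np.linspace(0,.63,13)[1:]:
    d=[165*(1-np.cos(a)),0,165*np.sin(a)]; print(round(a,3),(M.T@b2w(d,[0,0,q[2]])[0]/10).round(2))
E
```

```text
clock: 14.2
eef_pos: [502.3, 138.5, 27.1]
eef_rot: [-3.141, 0.0, -2.89]
wrist_force: [0.0, -3.3, 3.0]
finger_gap: 13.9
finger_force: 30.0
clock: 14.4
eef_pos: [502.3, 138.5, 27.1]
eef_rot: [-3.141, 0.0, -2.89]
wrist_force: [0.0, -3.8, 4.4]
finger_gap: 13.7
finger_force: 30.0
0.052 [-0.02 -0.   -0.87]
0.105 [-0.09 -0.   -1.73]
0.158 [-0.2  -0.   -2.59]
0.21 [-0.36 -0.   -3.44]
0.262 [-0.57 -0.   -4.28]
0.315 [-0.81 -0.   -5.11]
0.368 [-1.1  -0.   -5.93]
0.42 [-1.44 -0.   -6.73]
0.472 [-1.81 -0.   -7.51]
0.525 [-2.22 -0.   -8.27]
0.578 [-2.68 -0.   -9.01]
0.63 [-3.17 -0.   -9.72]
```

```bash
python3 -m creep '[[-1,[-0.02,0,-0.87],0],[-1,[-0.09,0,-1.73],0],[-1,[-0.2,0,-2.59],0],[-1,[-0.36,0,-3.44],0],[-1,[-0.57,0,-4.28],0],[-1,[-0.81,0,-5.11],0],[-1,[-1.1,0,-5.93],0],[-1,[-1.44,0,-6.73],0],[-1,[-1.81,0,-7.51],0],[-1,[-2.22,0,-8.27],0],[-1,[-2.68,0,-9.01],0],[-1,[-3.17,0,-9.72],0]]'; python3 -m creep '[[-1,[0,0,0],0],[-1,[0,0,0],0],[-1,[0,0,0],0],[-1,[0,0,0],0]]';python3 - <<'E'
from h import *
s=manip.read_state();print(s["eef_pos"])
print("angle from z",np.arcsin((s["eef_pos"][2]-27.1)/165))
# index arm measurement: arm mask in the start scene & top picture: bright pixels near the arm line
for n,f,o in(("scene","pics/scene0.png",None),("top","pics/top0.png",None)):
    q=np.load("q.npy"); g=cv2.imread(f).max(2)
    for a in np.arange(.45,.96,.05):
        print(n,a.round(2),[int(cv2.getRectSubPix(g,(1,1),tuple(map(float,proj(b2w([60-r*np.cos(a),134,60+r*np.sin(a)],q),n)[0])))[0,0]) for r in range(90,165,6)])
E
```

```text
clock: 15.6
eef_pos: [532.6, 146.3, 124.1]
eef_rot: [-3.141, -0.002, -2.89]
wrist_force: [3.2, -4.1, -6.1]
finger_gap: 13.9
finger_force: 30.0
clock: 16.0
eef_pos: [532.9, 146.3, 124.3]
eef_rot: [-3.141, 0.0, -2.89]
wrist_force: [1.7, -4.5, -1.4]
finger_gap: 13.9
finger_force: 30.0
[532.89110806 146.32021695 124.33357005]
angle from z 0.6301851621614063
scene 0.45 [81, 89, 110, 108, 96, 89, 89, 87, 87, 84, 80, 77, 79]
scene 0.5 [77, 78, 98, 114, 106, 99, 90, 89, 89, 92, 92, 88, 83]
scene 0.55 [76, 78, 74, 88, 96, 94, 90, 87, 85, 85, 86, 87, 90]
scene 0.6 [89, 80, 84, 92, 119, 130, 126, 121, 106, 80, 80, 88, 85]
scene 0.65 [90, 86, 99, 109, 165, 200, 184, 191, 207, 186, 173, 128, 89]
scene 0.7 [90, 85, 92, 113, 121, 135, 116, 84, 88, 86, 60, 53, 65]
scene 0.75 [84, 88, 87, 74, 69, 75, 76, 77, 75, 73, 71, 69, 71]
scene 0.8 [80, 82, 83, 77, 72, 72, 72, 74, 75, 73, 72, 72, 72]
scene 0.85 [83, 92, 100, 96, 77, 69, 71, 71, 71, 72, 72, 73, 75]
scene 0.9 [80, 90, 90, 85, 75, 70, 72, 73, 70, 70, 71, 71, 70]
scene 0.95 [80, 91, 87, 73, 68, 72, 74, 72, 71, 73, 74, 75, 76]
top 0.45 [58, 56, 51, 106, 108, 63, 60, 60, 61, 163, 188, 67, 63]
top 0.5 [58, 60, 60, 71, 130, 76, 62, 59, 57, 100, 225, 98, 63]
top 0.55 [58, 59, 87, 68, 125, 127, 92, 80, 60, 60, 176, 175, 66]
top 0.6 [58, 65, 97, 120, 116, 172, 160, 144, 123, 87, 96, 219, 128]
top 0.65 [65, 61, 102, 156, 152, 171, 213, 204, 196, 181, 144, 152, 222]
top 0.7 [78, 74, 78, 162, 196, 185, 200, 221, 208, 188, 174, 144, 159]
top 0.75 [93, 93, 93, 84, 140, 146, 132, 154, 178, 155, 121, 96, 85]
top 0.8 [121, 71, 119, 108, 71, 77, 63, 51, 64, 82, 81, 77, 71]
top 0.85 [100, 83, 65, 113, 107, 62, 62, 49, 31, 32, 37, 52, 68]
top 0.9 [71, 72, 64, 59, 75, 79, 62, 67, 64, 52, 55, 63, 64]
top 0.95 [75, 82, 70, 59, 58, 60, 60, 62, 68, 72, 66, 67, 73]
```

Run:
```python
from h import *
q=np.load("q.npy"); A=np.arange(.56,.80,.01)
for n,off,rr in(("scene",(.4,.95),range(112,150,3)),("scene",(0,0),range(112,150,3)),("top",(0,0),range(112,143,3))):
    g=cv2.imread(f"pics/{n}0.png").max(2)
    v=np.array([np.mean([cv2.getRectSubPix(g,(1,1),tuple(map(float,proj(b2w([60-r*np.cos(a),134,60+r*np.sin(a)],q),n)[0]+off)))[0,0] for r in rr]) for a in A])
    w=np.clip(v-v.max()*.55,0,None); print(n,off,(w@A/w.sum()).round(3),v.astype(int))
# wrist view now: is arm visible?
p=manip.camera_params("wrist"); g=cv2.cvtColor(manip.camera("wrist"),cv2.COLOR_RGB2GRAY)
print(proj(b2w([tip(a) for a in(.6,.65,.7)],q),"wrist",p).round(1), proj(b2w([60,134,60],q),"wrist",p).round(1))
# current plate left edge in scene: fit angle the same way (front-left corner, top face)
print([proj(b2w([60-130*np.cos(a)-4*np.sin(a),105,60+130*np.sin(a)+4*np.cos(a)],q),"scene").round(1)[0].tolist() for a in(.58,.63,.68)])
im=manip.camera("scene");cv2.imwrite("pics/sc3.png",im[:,:,::-1]); g=im.max(2)
for r in range(145,200): print(r,' '.join('%3d'%v for v in g[r,212:250]))
```

```text
scene (0.4, 0.95) 0.683 [ 94  92  91  89  89  90  94 104 119 136 152 166 174 174 165 151 133 112
  97  86  78  77  75  74]
scene (0, 0) 0.649 [ 89  90  94 100 110 127 149 169 182 186 181 165 146 125 102  86  77  74
  74  73  75  74  74  73]
top (0, 0) 0.679 [ 98 104 114 127 138 150 163 174 180 187 194 200 205 205 200 194 187 178
 165 150 133 114  96  79]
[[613.  248.3]
 [619.4 258.5]
 [625.7 269.2]] [[505.2 321.2]]
[[228.7, 167.1], [228.8, 165.5], [229.0, 163.8]]
145 123 123 122 123 126 127 125 126 127 126 133 126 128 128 126 128 128 130 125 130 131 128 130 128 128 127 127 121 125 126 124 125 123 121 119 119 119 113
146 127 128 126 126 125 123 127 124 126 125 128 126 124 129 128 128 129 127 130 129 128 126 126 127 128 126 126 123 124 125 122 123 122 122 119 120 119 110
147 129 128 127 127 127 127 126 125 127 127 124 128 126 127 126 125 130 130 127 129 128 127 124 128 127 125 126 128 123 122 118 119 117 115 117 116 116 109
148 131 128 129 129 127 129 128 128 126 127 128 128 128 127 125 123 127 125 127 128 125 124 125 123 124 124 127 124 124 118 115 115 113 112 112 115 111 106
149 130 
[... 7247 characters left out ...]
  47  41  41  37  66  59 113 124 146 168 167 154 116 137 131 206 164 133 110
196  68  72  70  73  72  78  75  73  74  78  77  77  78  78  71  59  42  46  65  47  40  33  35  52 101 133 131 168 175 168 154 117 135 134 162 154 129 112
197  70  68  69  73  68  71  71  71  72  73  75  69  74  74  71  64  45  46  47  42  38  37  44  64 148 145 152 176 196 215 166 115 130 138 137 147 117 107
198  73  74  68  70  67  66  68  71  71  70  74  72  72  72  69  69  64  45  40  39  36  41  63  92 155 154 162 123 200 248 176 119 164 142 133 136 112 108
199  83  78  83  77  73  66  72  68  69  66  69  70  70  67  70  71  68  55  46  46  52  66  95 118 125 136 132 125 188 241 162 139 207 143 127 126 108 108
```

Run:
```python
from h import *
M=R.from_euler('xyz',[-3.138,0,1.821]).as_matrix(); C=np.array([[0,-.963,-.27],[1,0,0],[0,-.27,.963]])
p=dict(manip.camera_params("wrist")); p["origin"]=np.array([476.8,252.8,216.1])+M@[79.82,-.5,-197.54]; p["attitude"]=R.from_matrix(M@C).as_euler('xyz')
for q,dz in(([588.09,233.5,.2543],-7.9),([587,233,.2517],0)):
    print([(a,proj(b2w(tip(a),q)+[0,0,dz],"wrist",p).round(1)[0].tolist()) for a in(.55,.6,.65,.7,.75,.8)],proj(b2w([60,134,60],q)+[0,0,dz],"wrist",p).round(1))
# top camera now: plate front-right area / left corner predicted, with observed bright blob extreme
im=manip.camera("top");cv2.imwrite("pics/t3.png",im[:,:,::-1])
q=np.load("q.npy")
for a in(.58,.63,.68,.73): print(a,proj(b2w([(60-130*np.cos(a)-4*np.sin(a),y,60+130*np.sin(a)+4*np.cos(a)) for y in(105,-105)],q),"top").round(1).tolist())
g=im.max(2)
for r in range(205,236): print(r,''.join('#' if v>200 else '+' if v>130 else '.' for v in g[r,195:310]))
```

```text
[(0.55, [351.9, 103.2]), (0.6, [357.4, 103.0]), (0.65, [363.6, 102.8]), (0.7, [370.2, 102.6]), (0.75, [377.5, 102.4]), (0.8, [385.4, 102.2])] [[454.6 105.5]]
[(0.55, [352.0, 103.0]), (0.6, [357.7, 102.8]), (0.65, [364.0, 102.6]), (0.7, [370.9, 102.4]), (0.75, [378.5, 102.2]), (0.8, [386.6, 102.0])] [[456.9 105.7]]
0.58 [[208.0, 223.2], [283.2, 205.1]]
0.63 [[207.2, 221.8], [282.7, 203.7]]
0.68 [[206.3, 220.4], [282.1, 202.2]]
0.73 [[205.4, 218.9], [281.6, 200.7]]
205 .++........+#############+.++++....++++++++++++++++++++++++++++++++++++....+++++................................+##
206 .++........+#############++++++....++++++++++++++++++++++++++++++++++++....+++++.................................+#
207 +++........+#############++++++....++++++++++++++++++++++++++++++.+++.+....+++++..................................+
208 +++........+#############++++++....+++++++++++++++++++++++.++++..+.++......++++++..................................
209 .+.........+#############+.++++....+++++++++++++.+.++++.+.++......+........++++++..................................
210 ...........+#############+++
[... 2387 characters left out ...]
............++++++............................................++++++................................
231 ##++.......................++++++................+............................++++++...............................
232 ####++......................+++++...............+#++..........................++++++...............................
233 ##+####++...................++++++..............+##+..........................++++++...............................
234 #+..++###+..................++++++..............+##+.++.......................++++++...............................
235 ++....++#+..................++++++..........++.+###+++#+......................++++++...............................
```

Arm estimates are 0.64 (wrist), 0.68 (top) and 0.65–0.68 (scene). The plate, at 0.63 by kinematics, reads about 0.65 in the top view. So raise it by 0.03 rad, to about 0.66.

```bash
python3 -m creep '[[-1,[-0.1,0,-0.13],0],[-1,[-0.2,0,-0.27],0],[-1,[-0.3,0,-0.4],0],[-1,[-0.3,0,-0.4],0],[-1,[-0.3,0,-0.4],0],[-1,[-0.3,0,-0.4],0],[-1,[-0.3,0,-0.4],0],[-1,[-0.3,0,-0.4],0]]'
python3 - <<'E'
from h import *
s=manip.read_state();print(np.arcsin((s["eef_pos"][2]-27.1)/165),s["eef_pos"])
# residual check: plate left edge/arm in the top picture, same method for both, arm as visible now
q=np.load("q.npy"); g=manip.camera("top").max(2).astype(np.float32)
smp=lambda X:cv2.getRectSubPix(g,(1,1),tuple(map(float,proj(b2w(X,q),"top")[0])))[0,0]
A=np.arange(.56,.8,.01)
v=np.array([np.mean([smp([60-r*np.cos(a),134,60+r*np.sin(a)]) for r in range(112,143,3)]) for a in A]);w=np.clip(v-.55*v.max(),0,None);print("arm",w@A/w.sum())
# front edge of plate: radial position where brightness halves, y 80..100, for assumed angle -> angle where model r=130 fits
for a in np.arange(.6,.76,.02):
    print(a.round(2),[int(np.mean([smp([60-r*np.cos(a)-4*np.sin(a),y,60+r*np.sin(a)+4*np.cos(a)]) for y in range(82,102,3)])) for r in range(124,138,2)])
E
```

```text
clock: 16.95
eef_pos: [535.3, 146.9, 127.7]
eef_rot: [-3.141, -0.002, -2.89]
wrist_force: [0.6, -5.9, -4.4]
finger_gap: 13.9
finger_force: 30.0
0.6555540376339847 [535.28219707 146.94234614 127.68375715]
arm 0.6793980288479594
0.6 [122, 93, 79, 73, 73, 74, 75]
0.62 [166, 123, 92, 77, 71, 71, 73]
0.64 [208, 169, 125, 93, 77, 69, 69]
0.66 [237, 212, 174, 130, 95, 77, 68]
0.68 [248, 240, 218, 182, 138, 100, 79]
0.7 [249, 249, 244, 225, 191, 149, 106]
0.72 [249, 249, 249, 246, 232, 202, 162]
0.74 [249, 249, 249, 249, 248, 239, 214]
0.76 [247, 247, 247, 247, 247, 246, 242]
```

By the same top-view measure the plate is at 0.67 and the arm at 0.68, and the plate is still. Hand in.

```bash
python3 -c "
from cell import manip
print(manip.sign_off())"
```

```text
the job is handed in; nothing more can be done
None
```

The job is handed in, with no verdict shown: the knob was turned to its stop, the carriage slid back about 30 mm, and the gripper is holding the plate at about 0.66–0.67 rad against an index arm measured at 0.64–0.68 rad.

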